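# Find the spare-parts case that rattles

### The arm

A 7-joint arm with a two-finger parallel gripper is mounted at the origin on the work surface. World frame = base frame: x ahead of the robot, y to its left, z up, the work surface at z = 0. Lengths are in m, angles in rad, forces in N, time in s.
With the tool pointing down it reaches from about 0.425 to 0.95 m from the base axis. Payload 4.7 kg.
Tool frame: the origin (TCP) lies midway between the tips of the shut fingers; the grasp point (between the pads) lies r.grip_point_offset behind it (r.grip_point_offset is the distance from the TCP to the grasp point, in m); z points along the fingers, y is the line along which they close (so a half turn about z gives the same grasp; the last joint's range is limited). The gripper opens to 87 mm and grips with 3 to 60 N. Pads are 19 mm wide; open, the fingers measure 117 mm over their backs; the gripper's body (75 mm by 190 mm) begins 51 mm behind the grasp point.
Start: joints at [-1.203, 0.469, -0.049, 1.532, 0.024, 1.141, -0.082], TCP at [0.261, 0.623, 0.223] pointing down, gripper open.
Joint ranges: [-2.59, 2.59], [-0.33, 1.99], [-1.39, 1.29], [0.1, 2.45], [-1.04, 4.18], [0.21, 1.99], [-2.66, 2.66]. Speed limits (rad/s): [2.57, 2.57, 3.14, 3.14, 3.14, 3.14, 3.14].

### API

Orientations are given as [roll, pitch, yaw] about the fixed x, y, z axes, in that order (R = Rz(yaw) Ry(pitch) Rx(roll)).
In Python, from workcell import r gives the robot as it stands. The module is installed in compiled form; this text tells all that it offers. Calls block until the motion is done:
- r.goto(position, orientation): joint-space move of the TCP to a pose.
- r.servo_line(position, v=0.15, orientation=None, max_force=None): straight line of the TCP; orientation=None keeps the orientation; v is the mean speed in m/s. With max_force (N) it stops when the force on the tool has changed by that much, and returns True; else False.
- r.movej(angles): joint-space move.
- r.let_go() and r.clamp(): open the fingers fully, or close them until they stop; the grip force is fixed at half the most.
- r.hold(seconds).
- r.inverse_kinematics(position, orientation): joint angles nearest the present ones, or None.
- r.grab_frame(name): name is "scene" or "top" or "wrist"; returns a dict with "pixels" (480x640x3 uint8, red, green, blue), "range_z" (480x640 float32, m along the optical axis (not along the pixel's ray), 0 where there is no reading), "fx", "fy", "cx", "cy" (pixels), "k1" (the pictures are not rectified: a ray, as slopes to the right and down, at radius r is drawn at 1 + k1 r^2 times it, then the intrinsics apply), "origin" and "attitude" of the camera in the world. Camera axes: x right, y up, looking along -z (the intrinsics and any distortion apply to the point x, -y, -z); pixel columns grow to the right and rows downward; lengths in m; the calibration is good to about 2 mm. A picture is of the moment at which its call begins.
A pose or a line that the arm cannot do raises r.IKError and nothing moves.
- r.close_job(): hands the job in; it is judged then, once.
Readings, each from a call of its own:
- r.current_t(): time.
- r.current_q(): joint angles.
- r.current_joint_vel(): joint speeds.
- r.current_tau(): joint torques, N m.
- r.current_tcp_pos(): TCP position.
- r.current_orientation(): TCP orientation.
- r.current_ft_force(): force on the tool from outside, world axes, zero at the start.
- r.current_ft_torque(): the same for the moment, N m.
- r.current_opening(): finger opening in m.
- r.current_grasp_force(): force on a finger pad.
Only numpy, scipy, OpenCV 4.12 (cv2) and the standard library are available. Lean on these libraries where they do the work, as an engineer would, in place of code of your own. Each camera call takes 0.05 s, during which the arm holds its last target. There are 200 camera calls.

### The job

One of the three sealed spare-parts cases in the instrument's storage station has a pump roller loose inside. Slide the station's clear cover fully open, then lift the cases out one at a time and shake each lengthwise until you find the one that rattles; stand any silent case upright back on the compartment floor, leave the cover open and do not disturb the bottles, tip box or vial rack. Present the rattling case forward over the parked cover to a colleague across the bench and finish while still holding it there, level and still, with its underside about 20 to 25 cm above the bench.

Things in the scene. Friction and masses are not known exactly. Their poses are not given: they have to be found in the camera images.
- station: low grey storage module fixed on the bench, 360 mm (x) x 330 mm (y); aluminium rails along both sides (|y| 0.153 to 0.165) up to 77 mm above the bench. Origin on the bench under the centre of its open-topped compartment in front; x points away from the robot (yawed up to 0.25 rad), y left, z up
- compartment (a point): centre of the compartment's floor, 8 mm above the bench. The compartment is 170 mm (station x -0.085 to 0.085) x 300 mm (y -0.15 to 0.15), its walls 62 mm high
- rear_deck (a point): centre of the top of the closed white rear deck behind the compartment (station x 0.087 to 0.265), 60 mm above the bench; the opened cover parks over it
- cover (a joint): clear cover over the compartment, a 176 x 292 mm pane in an aluminium frame, top 71 mm above the bench: 0 = shut, 0.165 m = fully open at its stop, slid along station +x (away from the robot) over the rear deck. Starts at 0 to 0.03. Stays where left; sliding takes about 2 to 4 N
- cover_grip (a point): middle of the top edge of the cover's grip, an upstanding aluminium bar 12 mm thick (station x), 100 mm long (station y), rising from the pane (71 mm above the bench) to 103 mm; it moves with the cover, at station x = -0.070 + the joint value, and can be pinched from above or pushed
- case_1: left of three look-alike sealed grey cases, 92 mm long (its x) x 44 wide (its y) x 50 tall, 0.24 to 0.31 kg. Origin: centre of the underside; x along station x. Starts on the compartment floor at station x 0, y +0.085. Not told apart by eye or weight. Each holds a 140 g steel roller: in two it is bedded in a foam block with up to 1 mm play, in one of the three, at random, it is loose
- case_2: middle of three look-alike sealed grey cases, 92 mm long (its x) x 44 wide (its y) x 50 tall, 0.24 to 0.31 kg. Origin: centre of the underside; x along station x. Starts on the compartment floor at station x 0, y 0. The loose roller, 28 mm thick, lies across its case and rolls freely 27 mm either way from the middle along the case's length (x) when shaken lengthwise or rocked end to end
- case_3: right of three look-alike sealed grey cases, 92 mm long (its x) x 44 wide (its y) x 50 tall, 0.24 to 0.31 kg. Origin: centre of the underside; x along station x. Starts on the compartment floor at station x 0, y -0.085. The loose roller is felt as a shift of the held case's centre of mass by about 14 mm either way (0.037 N m at the wrist) after each stroke or tilt, and as light knocks
- bottle_large: bystander: clear glass bottle with black cap, 96 mm diameter, 200 mm tall, in the drip tray to the right; origin at the centre of its underside
- bottle_small: bystander: clear glass bottle with black cap, 72 mm diameter, 140 mm tall, in the drip tray; origin at the centre of its underside
- tip_box: bystander: white and grey pipette-tip box, 87 x 122 x 57 mm, on the bench to the left; origin at the centre of its underside
- vial_rack: bystander: aluminium rack of amber vials, 70 x 140 x 50 mm, on the bench farther out on the left; origin at the centre of its underside

How it is judged:
By the outcome, as a careful person would: the job done as asked, in the order asked, and still so for the second after the job is handed in, while the arm keeps its last pose, push and grip.
It also fails if it takes over 72 s, if anything falls off the work surface, if the arm or the gripper's body presses on something with over 40 N, if the wrist force passes 120 N, or if a joint passes its speed limit or range.

## Working session

There is one attempt and no reset: what is moved stays moved. The work goes in short steps, each a Python script; the robot and the scene stay as the last script left them, time stands still between calls to the robot, and variables do not carry over. Pictures are saved under pics/ and viewed, at most 10 in all, crops included, and the job is handed in when it is done.

```bash
mkdir -p pics; cat > h.py <<'E'
import numpy as np, cv2
from workcell import r
def save(f,n): cv2.imwrite(f'pics/{n}.png',f['pixels'][:,:,::-1])
def att(f):
    from scipy.spatial.transform import Rotation as R
    a=np.array(f['attitude'],float)
    return a if a.shape==(3,3) else (R.from_euler('xyz',a).as_matrix() if a.size==3 else None)
def cloud(f):
    K=np.array([[f['fx'],0,f['cx']],[0,f['fy'],f['cy']],[0,0,1]],float)
    u,v=np.meshgrid(np.arange(640.),np.arange(480.))
    p=cv2.undistortPointsIter(np.stack([u,v],-1).reshape(-1,1,2),K,np.array([f['k1'],0,0,0.]),None,None,(3,30,1e-9)).reshape(480,640,2)
    z=f['range_z']
    c=np.stack([p[...,0]*z,-p[...,1]*z,-z],-1)
    w=c@att(f).T+np.array(f['origin']); w[z==0]=np.nan
    return w
E
python3 - <<'E'
from h import *
for n in ('scene','top'):
    f=r.grab_frame(n); save(f,n+'0'); print(n,f['origin'],f['attitude'],f['k1'],f['fx'])
    np.save(n+'0.npy',cloud(f))
print(r.grip_point_offset,r.current_t(),r.current_orientation(),r.current_ft_force(),r.current_ft_torque())
E
```

```text
scene [1.02824031 0.63395391 1.07094443] [0.66165074 0.00326309 2.52875386] -0.043703324050556255 545.907541213432
top [ 0.38226436 -0.01544781  1.2329695 ] [ 0.17293642  0.00818036 -1.54571541] -0.07001098104825439 491.46907468308143
0.0187 0.1 [-3.13983705e+00  6.69826942e-05  2.74478170e+00] [-0.22179445 -0.44267298 -0.46288145] [ 0.01408051 -0.03375911  0.01975953]
```

View pics/top0.png

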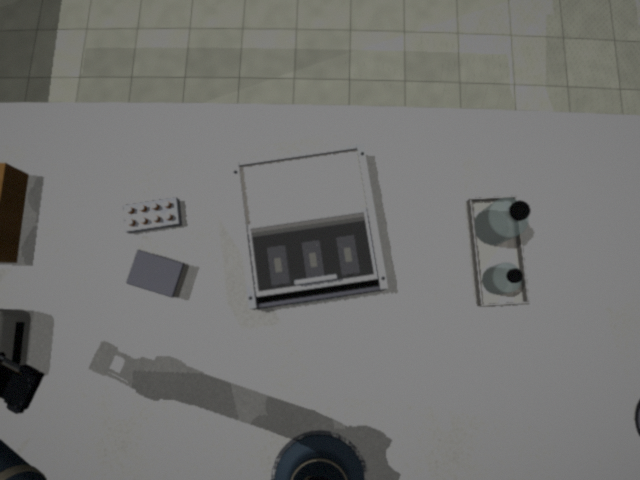

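View pics/scene0.png

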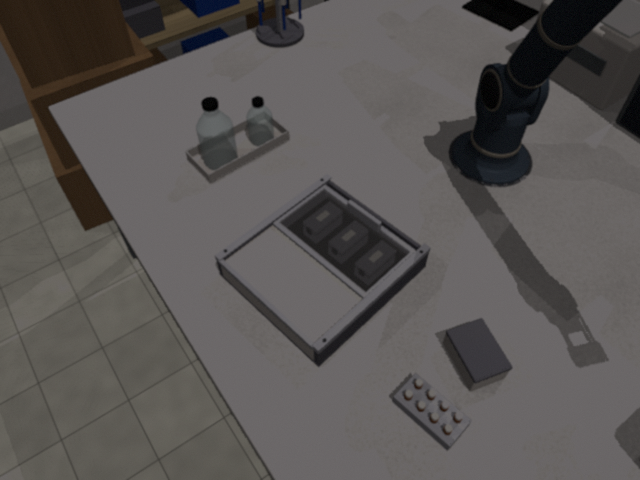

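Top view: the station spans about (237–387, 150–307). The three cases sit near (278,265), (313,258) and (348,253). The grip bar is at about (316,280), and the bystanders are well clear on both sides. Next I'll fit the station pose from the cloud.

```bash
python3 - <<'E'
from h import *
for n in('top','scene'):
    w=np.load(n+'0.npy'); x,y,z=w[...,0],w[...,1],w[...,2]
    reg=(x>.35)&(x<.95)&(abs(y)<.27)
    h,e=np.histogram(z[reg],np.arange(-.01,.12,.004)); print(n,dict(zip(e.round(3),h)))
    m=reg&(z>.03)&(z<.12)
    nl,lab,st,_=cv2.connectedComponentsWithStats(m.astype(np.uint8)); k=1+np.argmax(st[1:,4]); m=lab==k
    rc=cv2.minAreaRect(np.float32(np.c_[x[m],y[m]])); print(rc)
    rail=m&(z>.0735)&(z<.082); rr=cv2.minAreaRect(np.float32(np.c_[x[rail],y[rail]])); print('rail',rail.sum(),rr)
    g=m&(z>.092)&(z<.11); print('grip',g.sum(),w[g].mean(0) if g.any() else 0, cv2.minAreaRect(np.float32(np.c_[x[g],y[g]])) if g.sum()>4 else 0)
w=np.load('top0.npy')
for p in [(278,255),(313,250),(348,245),(300,190),(290,285),(313,258)]: print(p,w[p[1],p[0]].round(4))
for row in range(225,312,3): print(row,w[row,330].round(3),end=';')
E
```

```text
top {np.float64(-0.01): np.int64(420), np.float64(-0.006): np.int64(7828), np.float64(-0.002): np.int64(15237), np.float64(0.002): np.int64(3613), np.float64(0.006): np.int64(574), np.float64(0.01): np.int64(266), np.float64(0.014): np.int64(17), np.float64(0.018): np.int64(7), np.float64(0.022): np.int64(8), np.float64(0.026): np.int64(15), np.float64(0.03): np.int64(17), np.float64(0.034): np.int64(16), np.float64(0.038): np.int64(48), np.float64(0.042): np.int64(54), np.float64(0.046): np.int64(45), np.float64(0.05): np.int64(85), np.float64(0.054): np.int64(2066), np.float64(0.058): np.int64(4459), np.float64(0.062): np.int64(2161), np.float64(0.066): np.int64(5288), np.float64(0.07): np.int64(2859), np.float64(0.074): np.int64(1704), np.float64(0.078): np.int64(472), np.float64(0.082): np.int64(18), np.float64(0.086): np.int64(5), np.float64(0.09): np.int64(7), np.float64(0.094): np.int64(19), np.float64(0.098): np.int64(120), np.float64(0.102): np.int64(89), np.float64(0.106): np.int64(2), np.float64(0.11): np.int64(0), np.float64(0.114): np.int64(0)}
((0.6059690117835999, 0.04
[... 2103 characters left out ...]
4 [ 0.584 -0.011  0.067];237 [ 0.576 -0.011  0.068];240 [ 0.569 -0.012  0.069];243 [ 0.562 -0.012  0.069];246 [ 0.555 -0.012  0.068];249 [ 0.547 -0.012  0.067];252 [ 0.54  -0.012  0.07 ];255 [ 0.533 -0.012  0.065];258 [ 0.525 -0.013  0.072];261 [ 0.518 -0.013  0.069];264 [ 0.511 -0.013  0.073];267 [ 0.504 -0.013  0.072];270 [ 0.497 -0.013  0.068];273 [ 0.49  -0.013  0.067];276 [ 0.48  -0.014  0.103];279 [ 0.473 -0.014  0.104];282 [ 0.469 -0.014  0.067];285 [ 0.461 -0.014  0.072];288 [ 0.458 -0.014  0.01 ];291 [ 0.45  -0.014  0.011];294 [ 0.441 -0.015  0.057];297 [ 0.434 -0.015  0.059];300 [ 0.429 -0.015 -0.003];303 [ 0.421 -0.015 -0.004];306 [ 0.414 -0.015  0.002];309 [ 0.407 -0.015 -0.002];
```

```bash
cat >> h.py <<'E'
YAW=0.173; O=np.array([.5233,.0294])
ex=np.array([np.cos(YAW),np.sin(YAW)]); ey=np.array([-ex[1],ex[0]])
def W(x,y,z): return [*(O+x*ex+y*ey),z]
def S(p): d=np.array(p)[...,:2]-O; return np.stack([d@ex,d@ey],-1)
def down(yaw,pos):   # pick the half turn with the smaller last joint
    c=[]
    for k in(0,np.pi,-np.pi):
        a=[np.pi,0,yaw+k]; q=r.inverse_kinematics(pos,a)
        if q is not None: c.append((abs(q[6]),a))
    return min(c,key=lambda t:t[0])[1]
E
python3 - <<'E'
from h import *
gx=-.0505
a=down(YAW+np.pi/2,W(gx,0,.13)); print(a,r.inverse_kinematics(W(.1,0,.08),a),down(YAW,W(0,0,.02)))
r.goto(W(gx,0,.13),a); print(r.current_t())
print(r.servo_line(W(gx,0,.080),.15,max_force=12))
r.clamp(); print(r.current_opening(),r.current_grasp_force(),S(r.current_tcp_pos()),r.current_t())
print(r.servo_line(W(.082,0,.080),.12,max_force=25), r.current_ft_force())
print(r.servo_line(W(.105,0,.080),.04,max_force=9), r.current_ft_force(),S(r.current_tcp_pos()))
r.let_go(); r.servo_line(W(.095,0,.16),.25); print(r.current_t())
f=r.grab_frame('top'); save(f,'top1'); np.save('top1.npy',cloud(f))
E
```

```text
[3.141592653589793, 0, 1.7437963267948966] [-0.4546935   0.56560651  0.43376588  1.81115288 -0.30956318  0.83214412
  0.30318566] [3.141592653589793, 0, 0.173]
2.4
False
0.011772940064662337 29.998264079913497 [-5.09244067e-02 -1.25400008e-05] 4.075
False [ 2.41278339 -0.40808557 -2.17561168]
True [-1.82330259 -0.01033637  4.52637797] [ 9.38195731e-02 -6.97628594e-05]
7.6
```

```bash
python3 - <<'E'
from h import *
# move arm out of the view a bit, toward case 1 hover
p=W(-.0,.085,.16); a=down(YAW,p); print(a)
r.goto(W(-.10,.085,.20),a)
f=r.grab_frame('top'); save(f,'top2'); w=cloud(f); np.save('top2.npy',w)
f2=r.grab_frame('scene'); save(f2,'scene2'); w2=cloud(f2); np.save('scene2.npy',w2)
for nm,w in(('top',w),('scene',w2)):
    s=S(w); z=w[...,2]
    for yc in(.085,0,-.085):
        m=(abs(s[...,0])<.07)&(abs(s[...,1]-yc)<.04)&(z>.05)&(z<.07)
        print(nm,yc,m.sum(),cv2.minAreaRect(np.float32(s[m])) if m.sum()>5 else 0, np.nanmedian(z[m]))
    g=(abs(s[...,0]-.095)<.03)&(abs(s[...,1])<.06)&(z>.092)&(z<.11); print('grip',g.sum(),cv2.minAreaRect(np.float32(s[g])) if g.sum()>5 else 0)
print(r.current_t())
cv2.imwrite('pics/v1.png',np.hstack([cv2.imread('pics/top2.png')[130:330,210:420],cv2.imread('pics/scene2.png')[160:360,200:450]]))
E
```

```text
[3.141592653589793, 0, 0.173]
top 0.085 462 ((-0.0004906058311462402, 0.08535919338464737), (0.09496056288480759, 0.044232726097106934), 0.7155100703239441) 0.057267788457237456
top 0 657 ((-6.233528256416321e-05, 0.00042262300848960876), (0.043910060077905655, 0.09504708647727966), 89.97055053710938) 0.05743454996809083
top -0.085 703 ((-0.002075105905532837, -0.08440538495779037), (0.044275153428316116, 0.09705746918916702), 89.97265625) 0.05726768361362744
grip 236 ((0.09355899691581726, 0.00031698495149612427), (0.013507162220776081, 0.0992894172668457), 0.6402566432952881)
scene 0.085 710 ((0.001162804663181305, 0.08597897738218307), (0.09764209389686584, 0.046539582312107086), 0.34904390573501587) 0.05805958521064414
scene 0 658 ((0.002286922186613083, 0.0004491601139307022), (0.10033712536096573, 0.047740910202264786), 0.963529109954834) 0.05781937449903185
scene -0.085 611 ((0.0010880380868911743, -0.08400864899158478), (0.09836716204881668, 0.047564513981342316), 0.5033557415008545) 0.0579471681787922
grip 265 ((0.0961640253663063, 0.001331191509962082), (0.09979096055030823, 0.014581742696464062), 89.47319793701172)
9.3917
```

View pics/v1.png

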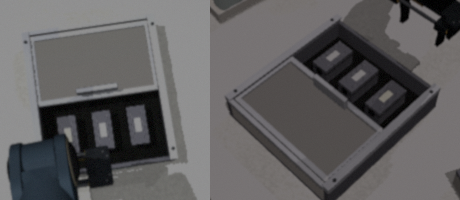

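The cover is at its stop, with the grip at station x of about 0.095. The cases sit within 1 mm of their nominal spots. Next I'll test case 1.

```bash
cat >> h.py <<'E'
A=[np.pi,0,YAW]; ZG=.024
e3=np.array([*ey,0])
def tq(n=4):
    v=[]
    for _ in range(n): v.append(np.array(r.current_ft_torque())@e3); r.hold(.03)
    return round(float(np.mean(v)),4)
def pick(y):
    r.goto(W(0,y,.12),A)
    print('down',r.servo_line(W(0,y,ZG),.12,max_force=10))
    r.clamp(); print('open',r.current_opening(),r.current_grasp_force())
    r.servo_line(W(0,y,.19),.2)
def shake(y,z=.19):
    out=[]
    for s in(.04,-.04,.04,-.04,0):
        r.servo_line(W(s-.01,y,z),.25); r.hold(.15); out.append(tq())
    print('strokes',out)
    out=[]
    for p in(.2,0,-.2,0):
        r.servo_line(W(-.01,y,z+.0001),.3,[np.pi,p,YAW]); r.hold(.3); out.append(tq())
    print('tilt',out,'t',r.current_t())
def put(y):
    r.servo_line(W(0,y,.05),.2,A)
    print('touch',r.servo_line(W(0,y,ZG-.002),.05,max_force=4),r.current_tcp_pos()[2])
    r.let_go(); r.servo_line(W(0,y,.12),.2); print('t',r.current_t())
E
python3 - <<'E'
from h import *
pick(.0855); print(r.current_t()); shake(.0855); print(r.current_opening())
f=r.grab_frame('scene'); save(f,'s3'); cv2.imwrite('pics/v3.png',f['pixels'][100:400,150:550,::-1])
E
```

```text
down False
open 0.04374523878242732 30.000185729004443
12.6917
strokes [0.159, 0.1548, 0.1623, 0.1729, 0.1676]
tilt [-0.1736, 0.1636, 0.5265, 0.1689] t 19.25
0.043972002215592054
```

View pics/v3.png

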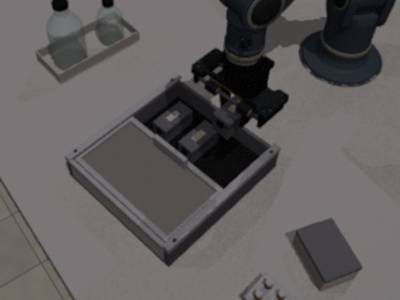

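The case is held cleanly above its slot. Its torque stays at 0.155–0.173 N m, with no alternating shift near 0.074, so it's silent. I'll put it back and test the middle one.

```bash
python3 - <<'E'
from h import *
put(.0855); pick(0.0005); shake(.0005); print(r.current_opening())
E
```

```text
touch True 0.023557039261805243
t 22.2833
down False
open 0.04351452865056999 29.99997147358954
strokes [0.1867, 0.1487, 0.1401, 0.1527, 0.176]
tilt [-0.1817, 0.1514, 0.4912, 0.1578] t 31.9833
0.043668701815944885
```

There's no two-level shift here either: the level readings after opposite tilts are 0.151 and 0.158. On to case 3.

```bash
python3 - <<'E'
from h import *
put(.0005); pick(-.0845); shake(-.0845); print(r.current_opening())
E
```

```text
touch True 0.02356276211087884
t 34.9667
down False
open 0.043775672322722205 30.000084321945906
strokes [0.1529, 0.1024, 0.2055, 0.1103, 0.2118]
tilt [-0.1337, 0.1485, 0.4352, 0.128] t 44.65
0.04395141460263908
```

Case 3 rattles: strokes alternate between 0.10 and 0.21, and the tilt swing is shifted. I'll present it now.

```bash
python3 - <<'E'
from h import *
r.servo_line(W(-.01,-.0845,.241),.15,A); r.servo_line(W(.18,0,.241),.15,A); r.hold(.5)
print(r.current_tcp_pos(),r.current_orientation(),S(r.current_tcp_pos()),r.current_opening(),r.current_grasp_force(),r.current_t())
for n in('scene','top'):
    f=r.grab_frame(n); save(f,n+'4'); w=cloud(f); s=S(w); z=w[...,2]
    for yc in(.085,0):
        m=(abs(s[...,0])<.07)&(abs(s[...,1]-yc)<.04)&(z>.05)&(z<.067)
        print(n,yc,m.sum(),cv2.minAreaRect(np.float32(s[m])) if m.sum()>5 else 0,np.nanmedian(z[m]))
    m=(abs(s[...,0]-.18)<.07)&(abs(s[...,1])<.024)&(z>.15)&(z<.3); print('held zmin',np.percentile(z[m],[1,5]) if m.any() else 0)
    g=(abs(s[...,0]-.095)<.03)&(abs(s[...,1])<.06)&(z>.092)&(z<.11); print('grip',g.sum(),np.median(s[g],0) if g.any() else 0)
E
```

```text
[0.7005736  0.06040492 0.24104656] [-3.14149508e+00 -5.57989310e-05  1.72997112e-01] [1.79964538e-01 2.65241344e-05] 0.043832994616735205 29.99965488910675 47.175
scene 0.085 706 ((0.0006683580577373505, 0.08657550811767578), (0.09777664393186569, 0.04731936380267143), 0.4707251787185669) 0.058063738817106025
scene 0 661 ((0.002713128924369812, 0.0019677579402923584), (0.0475943386554718, 0.0974772572517395), 87.82622528076172) 0.05804213889940346
held zmin [0.22572121 0.22919583]
grip 225 [0.09822829 0.01392217]
top 0.085 712 ((-0.002496659755706787, 0.08647181838750839), (0.09792722016572952, 0.0446297787129879), 0.20436492562294006) 0.05717410801277523
top 0 700 ((-0.002423476427793503, 0.0016312263906002045), (0.04384148493409157, 0.09737011045217514), 89.98238372802734) 0.057254929866172644
held zmin [0.22700419 0.23519558]
grip 235 [ 0.09245785 -0.00017627]
```

View pics/scene4.png

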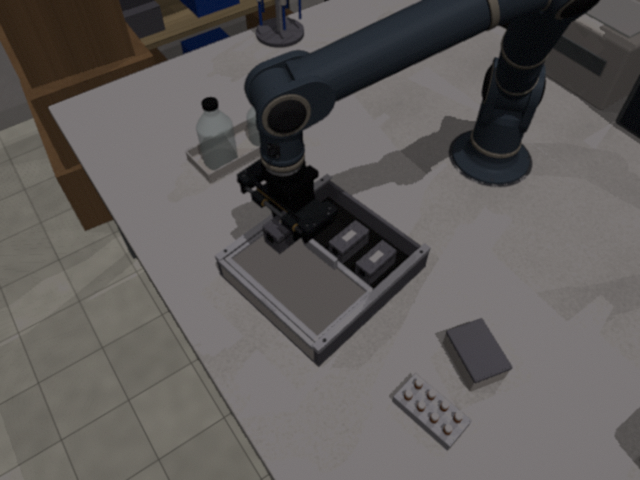

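The case is held over the parked cover near (277,235), with its underside at about 0.225 m. The two silent cases stand on the floor at (350,240) and (375,262), the cover is open, and the bystanders haven't moved.

```bash
python3 -c "
from workcell import r
r.hold(.5); print(r.close_job(), r.current_t())"
```

```text
the job is handed in; nothing more can be done
the job is handed in; nothing more can be done
```

I found that case_3 (right) rattles and handed the job in with it held over the parked, open cover, underside about 22.5 cm above the bench; case_1 and case_2 were silent and stand back on the compartment floor.

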